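# Load a till roll and run the paper feed

### The arm

A 6-joint arm with a two-finger parallel gripper is mounted at the origin on a cart in front of the work surface, level with it; the furniture and walls round the work are solid. World frame = base frame: x ahead of the robot, y to its left, z up, the work surface at z = 0. Lengths are in m, angles in rad, forces in N, time in s.
With the tool pointing down it reaches from about 0.325 to 0.9 m from the base axis. Payload 3.5 kg.
Tool frame: the origin (TCP) lies midway between the tips of the shut fingers; the grasp point (between the pads) lies 19 mm behind it; z points along the fingers, y is the line along which they close (so a half turn about z gives the same grasp; the last joint's range is limited). The gripper opens to 85 mm and grips with 20 to 120 N. Pads are 22 mm wide; open, the fingers measure 114 mm over their backs; the gripper's body (76 mm by 85 mm) begins 54 mm behind the grasp point. The pads swing forward as they close: fully open they stand 13 mm farther back than shut.
Start: joints at [1.238, 0.276, -0.026, 1.268, 0, 1.467], TCP at [0.142, 0.609, 0.207] pointing down, gripper open.
Joint ranges: [-3.12, 3.12], [-0.85, 1.88], [-1.08, 1.24], [-1.95, 2.15], [-1.57, 1.53], [-3.14, 3.14]. Speed limits (rad/s): [2.57, 2.57, 3.14, 3.14, 3.14, 3.14].

### API

Orientations are given as a 3x3 rotation matrix whose columns are the frame's x, y, z axes.
In Python, from cell import bot, grab_frame, camera_info, order, recognise, pinpoint gives the robot as it stands. The module is installed in compiled form; this text tells all that it offers.
- The arm moves only by the tool move_arm, never from a script. Its argument "increments" is one flat list of numbers, 5 for each row, row after row: the closure, from 0 (fully open) to 1 (shut), then the shift along the tool's x, y, z in m, then the turn about the tool's z in degrees. A call has 1 to 5 rows; each row shifts and turns the commanded pose from where the row before left it, along the tool's axes as they then stand; what a row does not reach is not made up. A row lasts 1/8 s, in which the tool goes at most 62.5 mm and 10.7 degrees, less where a joint would pass 70% of its speed; a pose out of reach is approached as far as the arm can. A call with a gripper value outside its range is refused whole. The fingers move at their own pace and stop on an object; "newtons" is the grip in N (left out, the last holds). Time passes only in rows, so rows that do not move let the fingers close. It gives the time, the measured TCP pose, the force, the opening and the grip force at its end, in the units of the state.
- bot.sense(): the state, without advancing time (a new reading comes with each control period).
- grab_frame(name): name is "side" or "top"; returns the picture (400x640x3 uint8, blue, green, red); there is no depth.
- camera_info(name): a dict with "fx", "fy", "cx", "cy" (pixels), "R" (3x3) and "t" (3): a world point X has camera coordinates R X + t. Camera axes: x right, y down, z forward; pixel columns grow to the right and rows downward; lengths in m; the calibration is good to about 2 mm. A picture is of the moment at which its call begins. camera_info takes no time and is no camera call.
- order.hand_in(): hands the job in; it is judged then, once.
Trained networks look in the newest picture that a camera, given by its name, has taken for a name from the list of things; names that differ only in an ending like _2 or _b are one class to them, and where a whole thing is asked for, a point or a joint stands for the part that bears it (a point fixed in the world has none). Each returns a list of dicts, best first, with "score" (0 to 1); they miss things now and then, are a little off and sometimes report something else, mostly with a low value. They report only what shows in the picture. A call takes as long as a camera call. They do not tell look-alikes from the thing itself.
- recognise(query, camera): "bbox" ([left, top, width, height] in pixels, round what is visible of it).
- pinpoint(query, camera): "location" ([column, row] in pixels: a listed point, or the origin of a listed thing).
The state is a dict: "time_s": time; "qpos": joint angles; "joint_vel": joint speeds; "effort": joint torques, N m; "tool_pos": TCP position; "tool_rot": TCP orientation; "force": force on the tool from outside, world axes, zero at the start; "moment": the same for the moment, N m; "width": opening from 0.0 (shut) to 1.0 (fully open); "gripper_force": force on a finger pad.
Only numpy, scipy, OpenCV 4.12 (cv2) and the standard library are available. Lean on these libraries where they do the work, as an engineer would, in place of code of your own. Each camera call takes 0.05 s, during which the arm holds its last target. There are 200 camera calls.

### The job

The receipt printer is out of paper: lay the new till roll that is lying on its side into the printer's cradle and let go of it, then swing the cover fully shut over it. Finally press the paper-feed key on the front deck all the way down, firmly but gently, and finish while still holding it down; leave the spare roll that stands upright, the mug and the stapler where they are.

Things in the scene. Friction and masses are not known exactly. Their poses are not given: they have to be found in the camera images.
- roll_center (a point): centre of the new till roll: a white paper cylinder 66 mm in diameter and 57 mm long, 0.16 kg (may vary by a third), lying on its side on the desk; the point's z axis is the roll's axis (level). Take it from above by its two flat ends. It can roll if pushed sideways
- cradle (a point): where the centre of a seated roll lies in the receipt printer (black, fixed, 170 mm deep, 144 wide): 72 mm above the desk, mid-width. z up, y along the printer's width = axis of a seated roll (either way round), x to the printer's back. A V trough carries the roll between guides 63 mm apart along y, with lead-ins 79 mm apart at their top, 60 mm above the desk
- cover_hinge (a point): middle of the hinge line of the cover, at the printer's back, 66 mm behind and 8 mm below point cradle; same axes, the hinge runs along y. The cover is a hollow black shell 144 mm wide. Shut, its flat outer face reaches 113 mm forward from the hinge, 54 mm above it; standing at 1.57 rad that face is upright, looks back, lies 54 mm behind the hinge line and ends 113 mm above it
- cover (a joint): angle of the printer's cover in rad: 0 = fully shut, 1.57 = standing straight up, stops at 1.85; starts open, its top then about 190 mm above the desk. A stiff hinge (about 0.16 N m) keeps it at any angle, so it has to be pushed the whole way down; about 3 N near its front edge is enough
- key_top (a point): centre of the top of the paper-feed key: a grey cap 24 mm wide (y), 20 mm deep (x), standing proud on the printer's front deck, right of the middle seen from the robot; 68.5 mm above the desk when up, the deck 58 mm. It moves with the key; axes as point cradle. The shut cover begins 27 mm behind it. The small flush round disc on the left of the deck is a power switch that does not move
- feed_key (a joint): travel of the paper-feed key in m: 0 = up, 0.005 = all the way down. It is sprung: 1.5 N starts it, 5.5 N holds it fully down, and it comes up when let go; more than 25 N is too hard
- spare_center (a point): centre of the spare till roll, the same size as the new one but standing upright on the desk (height 57 mm); leave it alone. It and the new roll may have changed places
- mug_center (a point): centre of a glass coffee mug, 73 mm in diameter, 92 mm high; leave it alone
- stapler_center (a point): centre of a stapler, 136 mm long, 32 mm wide, 42 mm high; leave it alone
- receipt_printer: the printer; origin under its middle on the desk, axes as point cradle, which is 9 mm behind the origin. Finger scoops in the guides, beside both flat ends of a seated roll: 40 mm wide along x, centred on the cradle, reaching to 64 mm either side of the middle; their floor is 30 mm above the desk. When shut, the cover's top is 118 mm above the desk
Not all that is in view belongs to the job. What is shaped like the part that bears roll_center but purple is not meant.

How it is judged:
By the outcome, as a careful person would: the job done as asked, in the order asked, and still so for the second after the job is handed in, while the arm keeps its last pose, push and grip.
It also fails if it takes over 58 s, if anything falls off the work surface, if the arm or the gripper's body presses on something with over 40 N, if the wrist force passes 120 N, or if a joint passes its speed limit or range.

## Working session

There is one attempt and no reset: what is moved stays moved. The work goes in short steps, Python scripts to look and compute and a tool call to move; the robot and the scene stay as the last step left them, time stands still between calls to the robot, and variables do not carry over. Pictures are saved under pics/ and viewed, at most 10 in all, crops included, and the job is handed in when it is done.

Besides the shell and the picture viewer there is one more tool, called as name(argument=value, ...), one argument or row to a line, values as JSON. move_arm: Moves the arm, as the interface text tells. Its arguments: {"type":"object","properties":{"increments":{"type":"array","items":{"type":"number"}},"newtons":{"type":"number"}},"required":["increments"]}

```bash
mkdir -p pics; cat > h.py <<'E'
import numpy as np,cv2
from cell import bot,grab_frame,camera_info,order,recognise,pinpoint
def proj(c,X):
    i=camera_info(c);p=np.array(i["R"])@np.array(X)+np.array(i["t"]).ravel();return np.array([i["fx"]*p[0]/p[2]+i["cx"],i["fy"]*p[1]/p[2]+i["cy"]])
def atz(c,px,z):
    i=camera_info(c);R=np.array(i["R"]);t=np.array(i["t"]).ravel()
    d=R.T@np.array([(px[0]-i["cx"])/i["fx"],(px[1]-i["cy"])/i["fy"],1]);o=-R.T@t
    return o+d*(z-o[2])/d[2]
E
python3 - <<'E'
from h import *
np.set_printoptions(precision=3,suppress=True)
for c in("top","side"):
    cv2.imwrite(f"pics/{c}0.png",grab_frame(c))
    i=camera_info(c);R=np.array(i["R"]);print(c,-R.T@np.array(i["t"]).ravel(),R[2],i["fx"])
    for q,z in(("roll_center",.033),("spare_center",.0285),("cradle",.072),("cover_hinge",.064),("key_top",.0685),("mug_center",.046),("stapler_center",.021),("receipt_printer",0)):
        for r in pinpoint(q,c)[:3]: print(q,round(r["score"],2),np.round(r["location"]),atz(c,r["location"],z))
s=bot.sense();print(s["time_s"],s["tool_pos"],s["tool_rot"],s["width"])
E
```

```text
top [0.304 0.196 1.556] [ 0.136  0.014 -0.991] 506.9352573896382
roll_center 0.72 [299. 201.] [0.526 0.279 0.033]
roll_center 0.57 [277. 230.] [0.439 0.346 0.033]
spare_center 0.73 [245. 188.] [0.57  0.444 0.028]
cradle 0.95 [356. 198.] [0.525 0.107 0.072]
cradle 0.71 [355. 181.] [0.575 0.107 0.072]
cover_hinge 0.61 [355. 178.] [0.587 0.107 0.064]
cover_hinge 0.3 [279. 238.] [0.411 0.336 0.064]
key_top 0.59 [375. 223.] [0.45  0.054 0.069]
mug_center 0.92 [428. 218.] [ 0.463 -0.107  0.046]
stapler_center 0.56 [211. 236.] [0.424 0.547 0.021]
receipt_printer 0.72 [360. 205.] [0.513 0.091 0.   ]
side [1.047 0.428 0.968] [-0.491 -0.204 -0.847] 367.03664309129124
roll_center 0.78 [371. 197.] [0.423 0.35  0.033]
roll_center 0.75 [286. 200.] [0.529 0.114 0.033]
roll_center 0.64 [339. 219.] [0.532 0.286 0.033]
spare_center 0.95 [393. 248.] [0.561 0.458 0.028]
spare_center 0.34 [282. 190.] [0.499 0.086 0.028]
cradle 0.64 [284. 191.] [0.523 0.11  0.072]
key_top 0.54 [280. 169.] [0.451 0.062 0.069]
mug_center 0.77 [227. 161.] [ 0.47  -0.118  0.046]
stapler_center 0.93 [432. 220.] [0.428 0.54  0.021]
receipt_printer 0.57 [286. 197.] [0.501 0.101 0.   ]
0.9 [0.142 0.609 0.207] [[-0.974  0.228 -0.   ]
 [ 0.228  0.974  0.   ]
 [ 0.     0.    -1.   ]] 1.0021916540334774
```

View pics/top0.png

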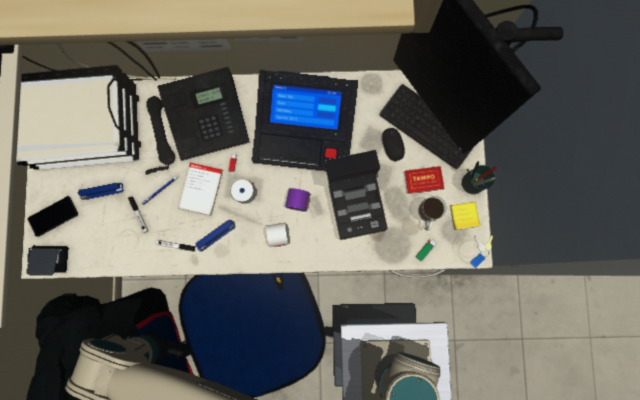

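View pics/side0.png

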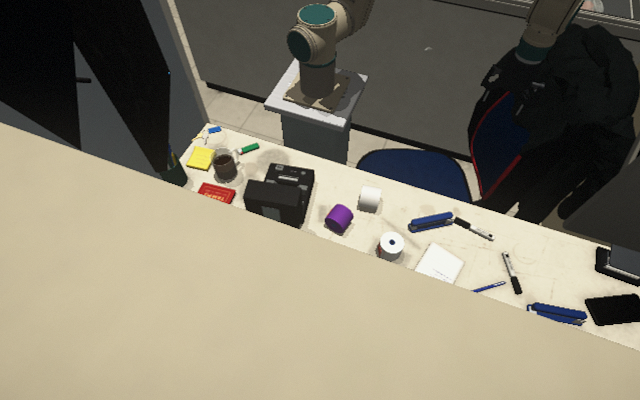

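Top view: the purple roll at (298,199) is the decoy. The white upright roll at (243,190) is the spare. The white roll lying on its side at (277,234) is the target. Printer at (357,195), its cover open at the back (355,165), key near (375,223), mug (431,208), stapler (215,235). The side view agrees: roll (370,199), purple (339,219), spare (391,247). Next I'll check in a close crop and measure the axes.

```bash
python3 - <<'E'
from h import *
t=cv2.imread("pics/top0.png");s=cv2.imread("pics/side0.png")
a=cv2.resize(t[205:260,255:310],(385,385),interpolation=cv2.INTER_CUBIC)
b=cv2.resize(t[145:245,320:400],(308,385),interpolation=cv2.INTER_CUBIC)
cv2.imwrite("pics/crop.png",np.hstack([a,b]))
# white blob outline
m=(t.min(2)>0)
g=t[215:255,255:300]
hsv=cv2.cvtColor(g,cv2.COLOR_BGR2HSV);print(hsv[20,::3].tolist())
for c in("top","side"):
  for q in("roll_center","receipt_printer","cover","feed_key"):
    grab=recognise(q,c)
    for r in grab[:3]: print(c,q,round(r["score"],2),np.round(r["bbox"]))
E
```

```text
[[24, 31, 214], [23, 31, 217], [24, 31, 216], [22, 34, 197], [60, 7, 220], [78, 5, 233], [78, 5, 233], [72, 5, 233], [72, 5, 233], [72, 5, 232], [75, 7, 229], [22, 33, 116], [23, 31, 217], [23, 32, 218], [23, 32, 218]]
top roll_center 0.96 [284. 189.  27.  24.]
top roll_center 0.59 [269. 223.  18.  26.]
top receipt_printer 0.78 [325. 148.  63.  88.]
top receipt_printer 0.16 [416. 197.  33.  35.]
top cover 0.81 [326. 150.  52.  33.]
top cover 0.58 [326. 152.  58.  91.]
side roll_center 0.81 [360. 184.  20.  27.]
side roll_center 0.57 [327. 205.  29.  27.]
side receipt_printer 0.83 [242. 162.  72.  67.]
side receipt_printer 0.47 [277. 166.   6.   7.]
side cover 0.88 [244. 180.  61.  47.]
```

View pics/crop.png

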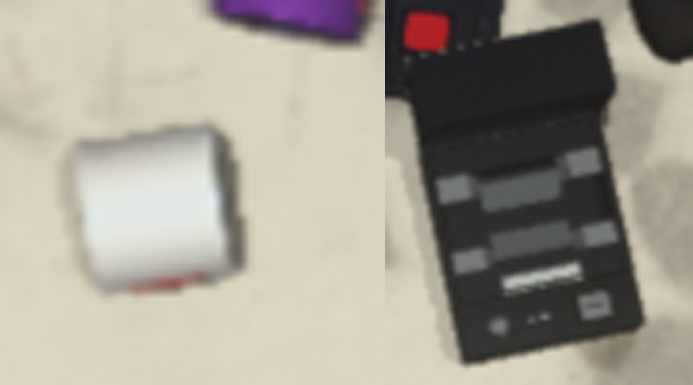

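The crop confirms it: a white cylinder lying down, axis roughly along image columns. Printer: guide tops at crop (455,190), (583,162), (470,261), (600,234), key (595,305). I'll fit the poses from these.

```bash
python3 - <<'E'
from h import *
from scipy.optimize import minimize
np.set_printoptions(precision=4,suppress=True)
masks={}
for c,(u0,v0,u1,v1) in {"top":(260,215,300,252),"side":(352,180,390,216)}.items():
    im=cv2.imread(f"pics/{c}0.png");h=cv2.cvtColor(im,cv2.COLOR_BGR2HSV)
    m=np.zeros(im.shape[:2],np.uint8);m[v0:v1,u0:u1]=((h[...,1]<20)&(h[...,2]>120))[v0:v1,u0:u1]
    n,l,st,ce=cv2.connectedComponentsWithStats(m);k=1+np.argmax(st[1:,4]);masks[c]=(l==k);print(c,st[k],ce[k])
S=8
def sil(c,x,y,a):
    ax=np.array([np.cos(a),np.sin(a),0]);p=np.array([-ax[1],ax[0],0]);th=np.linspace(0,6.283,40)
    P=[proj(c,np.array([x,y,.033])+s*.0285*ax+.033*(np.cos(t)*p+np.sin(t)*np.array([0,0,1]))) for s in(-1,1) for t in th]
    hull=cv2.convexHull(np.array(P,np.float32));m=np.zeros((400,640),np.uint8);
    cv2.fillPoly(m,[np.round(hull*16).astype(np.int32)],255,cv2.LINE_AA,4);return m/255.
for cs in(("top",),("side",),("top","side")):
  best=None
  for a0 in(1.2,1.5,1.8,2.1):
    f=lambda v:sum(np.abs(sil(c,v[0],v[1],v[2]/10)-masks[c]).sum() for c in cs)
    r=minimize(f,[.432,.347,a0*10],method="Nelder-Mead",options=dict(initial_simplex=[[.432,.347,a0*10],[.442,.347,a0*10],[.432,.357,a0*10],[.432,.347,a0*10+2]],xatol=1e-4,fatol=.01))
    if best is None or r.fun<best.fun:best=r
  print(cs,best.fun,best.x[:2],np.degrees(best.x[2]/10))
P=lambda u,v,z:atz("top",(320+(u-385)/3.85-.4,145+v/3.85-.4),z)[:2]
g=[P(*q,.06) for q in((455,190),(583,162),(470,261),(600,234))]
c=sum(g)/4;d=(g[0]-g[1]+g[2]-g[3]);print("cradle",c,"yaw y-dir",np.degrees(np.arctan2(-d[0],d[1])), [np.linalg.norm(g[0]-g[1]),np.linalg.norm(g[0]-g[2])])
d2=g[0]+g[1]-g[2]-g[3];print("yaw x-dir",np.degrees(np.arctan2(d2[1],d2[0])))
print("key",P(595,305,.0685),"front",P(465,360,.058),P(640,323,.058),P(465,360,.0),P(640,323,.0))
F=P(465,360,.058)-P(640,323,.058);print("yaw front",np.degrees(np.arctan2(-F[0],F[1])),np.linalg.norm(F))
for px in((282,171-0),): pass
E
```

```text
top [266 223  22  23 397] [276.6071 234.1184]
side [361 185  21  15 229] [370.6376 192.1616]Traceback (most recent call last):
  File "<stdin>", line 19, in <module>
    res = _minimize_neldermead(fun, x0, args, callback, bounds=bounds,
                               **options)
    fxr = func(xr)
    fx = function(np.copy(x), *(wrapper_args + args))
  File "<stdin>", line 18, in <lambda>
  File "<stdin>", line 18, in <genexpr>
  File "<stdin>", line 12, in sil
  File "h.py", line 4, in proj
    i=camera_info(c);p=np.array(i["R"])@np.array(X)+np.array(i["t"]).ravel();return np.array([i["fx"]*p[0]/p[2]+i["cx"],i["fy"]*p[1]/p[2]+i["cy"]])
ValueError: time passes only in moves, steps and waits
```

```bash
sed -i '2a import functools; camera_info=functools.cache(camera_info)' h.py; python3 - <<'E'
from h import *
from scipy.optimize import minimize
np.set_printoptions(precision=4,suppress=True)
masks={}
for c,(u0,v0,u1,v1) in {"top":(260,215,300,252)}.items():
    im=cv2.imread(f"pics/{c}0.png");h=cv2.cvtColor(im,cv2.COLOR_BGR2HSV)
    m=np.zeros(im.shape[:2],np.uint8);m[v0:v1,u0:u1]=((h[...,1]<20)&(h[...,2]>120))[v0:v1,u0:u1]
    n,l,st,ce=cv2.connectedComponentsWithStats(m);k=1+np.argmax(st[1:,4]);masks[c]=(l==k)
def sil(c,x,y,a):
    ax=np.array([np.cos(a),np.sin(a),0]);p=np.array([-ax[1],ax[0],0]);th=np.linspace(0,6.283,40)
    P=[proj(c,np.array([x,y,.033])+s*.0285*ax+.033*(np.cos(t)*p+np.sin(t)*np.array([0,0,1]))) for s in(-1,1) for t in th]
    hull=cv2.convexHull(np.array(P,np.float32));m=np.zeros((400,640),np.uint8);
    cv2.fillPoly(m,[np.round(hull*16).astype(np.int32)],255,cv2.LINE_AA,4);return m/255.
for a0 in(1.2,1.5,1.8,2.1):
    f=lambda v:np.abs(sil("top",v[0],v[1],v[2]/10)-masks["top"]).sum()
    r=minimize(f,[.432,.347,a0*10],method="Nelder-Mead",options=dict(initial_simplex=[[.432,.347,a0*10],[.442,.347,a0*10],[.432,.357,a0*10],[.432,.347,a0*10+2]],xatol=1e-4,fatol=.01,maxfev=150))
    print(r.fun,r.x[:2],np.degrees(r.x[2]/10))
P=lambda u,v,z:atz("top",(320+(u-385)/3.85-.4,145+v/3.85-.4),z)[:2]
g=[P(*q,.06) for q in((455,190),(583,162),(470,261),(600,234))]
c=sum(g)/4;d=(g[0]-g[1]+g[2]-g[3]);print("cradle",c,"yaw y-dir",np.degrees(np.arctan2(-d[0],d[1])), [np.linalg.norm(g[0]-g[1]),np.linalg.norm(g[0]-g[2])])
d2=g[0]+g[1]-g[2]-g[3];print("yaw x-dir",np.degrees(np.arctan2(d2[1],d2[0])))
print("key",P(595,305,.0685),"front",P(465,360,.058),P(640,323,.058))
F=P(465,360,.058)-P(640,323,.058);print("yaw front",np.degrees(np.arctan2(-F[0],F[1])),np.linalg.norm(F))
E
```

```text
94.82352941176471 [0.4248 0.346 ] 99.89404903220749
93.07450980392156 [0.4266 0.3468] 97.67189789527053
96.078431372549 [0.4253 0.347 ] 100.21607456001395
95.19999999999999 [0.425  0.3462] 99.71405352463744
cradle [0.5211 0.1047] yaw y-dir 10.720235108126758 [np.float64(0.10177487409045202), np.float64(0.05662219493421532)]
yaw x-dir 10.62053412346551
key [0.4466 0.0557] front [0.4076 0.1558] [0.4329 0.0207]
yaw front 10.577017927554358 0.13746429552715825
```

```bash
python3 - <<'E'
from h import *
from scipy.optimize import minimize
np.set_printoptions(precision=4,suppress=True)
im=cv2.imread("pics/top0.png");h=cv2.cvtColor(im,cv2.COLOR_BGR2HSV)
m=np.zeros((400,640),np.uint8);w=(slice(218,250),slice(262,294))
m[w]=(((h[...,1]<22)&(h[...,2]>100))|(h[...,0]<12)|(h[...,0]>165))[w]
m=cv2.morphologyEx(m,cv2.MORPH_OPEN,np.ones((2,2)))
print(cv2.boundingRect(m),m.sum())
def sil(x,y,a):
    ax=np.array([np.cos(a),np.sin(a),0]);p=np.array([-ax[1],ax[0],0]);th=np.linspace(0,6.283,40)
    P=[proj("top",np.array([x,y,.033])+s*.0285*ax+.033*(np.cos(t)*p+np.sin(t)*np.array([0,0,1]))) for s in(-1,1) for t in th]
    q=np.zeros((400,640),np.uint8);hu=cv2.convexHull(np.array(P,np.float32))
    cv2.fillPoly(q,[np.round(hu*16).astype(np.int32)],255,cv2.LINE_AA,4);return q/255.
r=min((minimize(lambda v:np.abs(sil(v[0],v[1],v[2]/10)-m).sum(),[x,.347,a],method="Nelder-Mead",options=dict(initial_simplex=[[x,.347,a],[x+.01,.347,a],[x,.357,a],[x,.347,a+2]],maxfev=100)) for x in(.42,.435) for a in(16,18.5)),key=lambda r:r.fun)
print(r.fun,r.x[:2],np.degrees(r.x[2]/10),sil(*r.x[:2],r.x[2]/10).sum())
c=np.array([.522,.106]);ya=np.radians(10.65);ex=np.array([np.cos(ya),np.sin(ya)]);ey=np.array([-ex[1],ex[0]])
def W(f,y,z):p=c+ex*(.066-f)+ey*y;return [*p,z+.064]   # f forward of hinge, z above hinge
out=[]
for cam,(u,v,wd,hh) in{"top":(315,135,85,110),"side":(235,150,85,90)}.items():
    img=cv2.imread(f"pics/{cam}0.png")[v:v+hh,u:u+wd];k=5
    img=cv2.resize(img,None,fx=k,fy=k,interpolation=cv2.INTER_CUBIC)
    img=cv2.convertScaleAbs(img,alpha=1.8,beta=20)
    for a,col in((1.1,(0,255,0)),(1.5,(0,255,255)),(1.8,(0,0,255))):
        R=lambda f,z:(f*np.cos(a)-z*np.sin(a),f*np.sin(a)+z*np.cos(a))
        pts=[]
        for f,z,y in((0,.054,.072),(.113,.054,.072),(.113,.054,-.072),(0,.054,-.072)):
            F,Z=R(f,z);pts.append(((proj(cam,W(F,y,Z))-[u,v]+.5)*k).astype(int))
        cv2.polylines(img,[np.array(pts)],True,col,1)
    out.append(cv2.copyMakeBorder(img,0,560-img.shape[0],0,0,cv2.BORDER_CONSTANT)[:560])
o=np.hstack(out);o=cv2.resize(o,(795,int(o.shape[0]*795/o.shape[1])));cv2.imwrite("pics/ov.png",o)
E
```

```text
(267, 224, 22, 24) 425
69.51764705882354 [0.4216 0.3423] 100.3012384947724 490.8235294117647
```

View pics/ov.png

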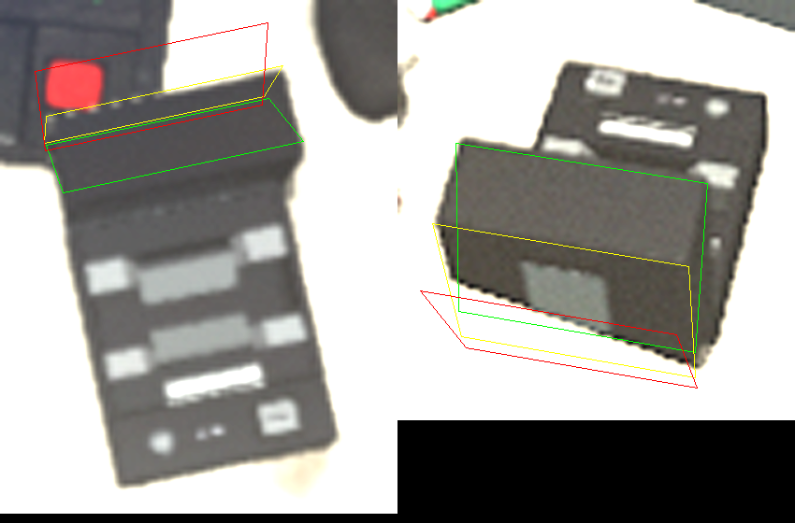

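Side view: the cover's outer face (label) and its upward-facing front wall meet at about overlay (440,225)-(690,265). That matches about 1.5 rad, so the cover stands nearly upright and the space above the cradle is free. Choice: the white lying roll at (277,234), about (0.426, 0.346), axis at about 100°. I'll turn and start toward it.

move_arm(
  increments=[0,0,0,0,-7.8,0,0,0,0,-7.8,0,0,0,0,-7.8,0,-0.033,-0.044,0,0,0,-0.033,-0.044,0,0],
  newtons=30,
)

```text
time_s: 1.92
tool_pos: [0.2235, 0.5332, 0.2074]
tool_rot: [[-0.984, -0.18, 0.0], [-0.18, 0.984, 0.0], [-0.001, 0.0, -1.0]]
force: [1.1, 0.3, -0.1]
width: 1.001
gripper_force: 0.0
```

move_arm(
  increments=[0,-0.033,-0.044,0,0,0,-0.033,-0.044,0,0,0,-0.033,-0.044,0,0,0,-0.033,-0.044,0,0,0,-0.033,-0.044,0.04,0],
)

```text
time_s: 2.55
tool_pos: [0.4254, 0.35, 0.1738]
tool_rot: [[-0.984, -0.177, 0.007], [-0.177, 0.984, 0.005], [-0.008, 0.003, -1.0]]
force: [0.9, 1.1, -0.6]
width: 0.999
gripper_force: 0.0
```

```bash
cat >> h.py <<'E'
def to(x,y,z,s=None):
    s=s or bot.sense();R=np.array(s["tool_rot"]);d=R.T@(np.array([x,y,z])-np.array(s["tool_pos"]))
    print("t",s["time_s"],"pos",np.round(s["tool_pos"],4),"yaw_y",np.round(np.degrees(np.arctan2(R[1,1],R[0,1])),2),"F",np.round(s["force"],1),"w",round(s["width"],3),"shift",np.round(d,4))
E
python3 - <<'E'
from h import *
im=grab_frame("top");cv2.imwrite("pics/t1.png",cv2.resize(im[170:290,220:400],None,fx=4,fy=4,interpolation=cv2.INTER_CUBIC))
to(.426,.346,.012)
E
```

```text
t 2.6 pos [0.4254 0.3436 0.1667] yaw_y 99.94 F [ 1.9 -2.9 -3.2] w 0.998 shift [-0.001   0.003   0.1547]
```

View pics/t1.png

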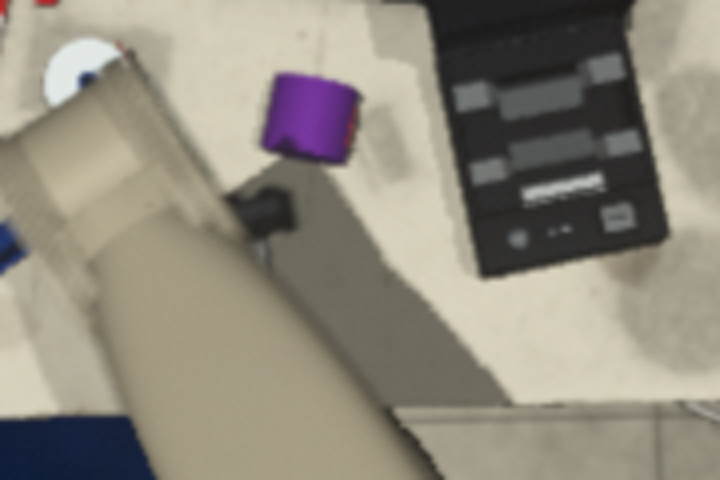

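The arm hides the roll in the top view, so I'll descend partway and check from the side.

move_arm(
  increments=[0,0,0.003,0.035,0,0,0,0,0.03,0,0,0,0,0.015,0,0,0,0,0,0],
)

```text
time_s: 3.1
tool_pos: [0.4197, 0.3521, 0.0898]
tool_rot: [[-0.984, -0.178, -0.002], [-0.178, 0.984, -0.001], [0.002, -0.001, -1.0]]
force: [0.4, 0.3, 0.1]
width: 1.003
gripper_force: 0.0
```

```bash
python3 - <<'E'
from h import *
im=grab_frame("side");cv2.imwrite("pics/s1.png",cv2.resize(im[140:240,320:420],None,fx=5,fy=5,interpolation=cv2.INTER_CUBIC))
for r in pinpoint("roll_center","side")[:3]: print(r,atz("side",r["location"],.033))
to(.426,.346,.012);s=bot.sense();print(proj("side",s["tool_pos"]))
E
```

```text
{'location': [338.2, 218.5], 'score': 0.76} [0.53090196 0.28337627 0.033     ]
{'location': [368.4, 194.9], 'score': 0.62} [0.41920334 0.34032657 0.033     ]
{'location': [277.9, 167.9], 'score': 0.57} [0.42737064 0.04000212 0.033     ]
t 3.2 pos [0.4213 0.3531 0.0917] yaw_y 100.25 F [-0.6  0.6 -0.6] w 0.995 shift [-0.0033 -0.0079  0.0797]
[374.7035475  185.69019598]
```

View pics/s1.png

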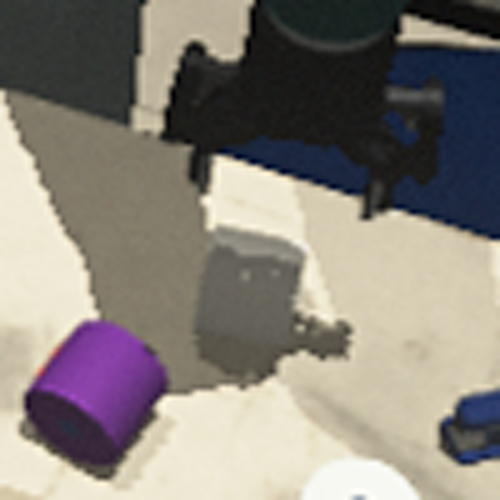

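The roll is at crop (250,290), i.e. pixel (370,198), which gives about (0.425, 0.346). The fingertips at (200,185) and (372,215) straddle its ends. Going down.

move_arm(
  increments=[0,-0.004,-0.007,0.02,0,0,0,0,0.03,0,0,0,0,0.028,0,0,0,0,0,0],
)

```text
time_s: 3.7
tool_pos: [0.4248, 0.3458, 0.012]
tool_rot: [[-0.984, -0.178, -0.002], [-0.178, 0.984, -0.001], [0.002, -0.001, -1.0]]
force: [0.6, 0.0, -0.3]
width: 1.001
gripper_force: 0.0
```

move_arm(
  increments=[0.4,0,0,0,0,0.5,0,0,0,0,1,0,0,0,0,1,0,0,0,0,1,0,0,0,0],
)

```text
time_s: 4.32
tool_pos: [0.4277, 0.3474, 0.0148]
tool_rot: [[-0.984, -0.178, 0.004], [-0.178, 0.984, 0.002], [-0.004, 0.001, -1.0]]
force: [-0.1, -0.4, 6.0]
width: 0.66
gripper_force: 32.6
```

move_arm(
  increments=[1,0,0,-0.03,0,1,0,0,-0.05,0,1,0,0,-0.06,0,1,0,0,0,0,1,0,0,0,0],
)

```text
time_s: 4.95
tool_pos: [0.4254, 0.3461, 0.1525]
tool_rot: [[-0.984, -0.178, -0.0], [-0.178, 0.984, 0.0], [0.0, 0.0, -1.0]]
force: [-0.3, 0.3, -2.1]
width: 0.663
gripper_force: 33.6
```

```bash
python3 - <<'E'
from h import *
im=grab_frame("side");cv2.imwrite("pics/s2.png",cv2.resize(im[110:230,240:420],None,fx=4,fy=4,interpolation=cv2.INTER_CUBIC))
to(.522,.106,.15);print(proj("side",bot.sense()["tool_pos"]))
E
```

```text
t 5.0 pos [0.4246 0.3456 0.1513] yaw_y 100.24 F [-0.3 -0.9 -1.9] w 0.664 shift [-0.0533 -0.2531  0.0014]
[374.51104752 173.43073332]
```

View pics/s2.png

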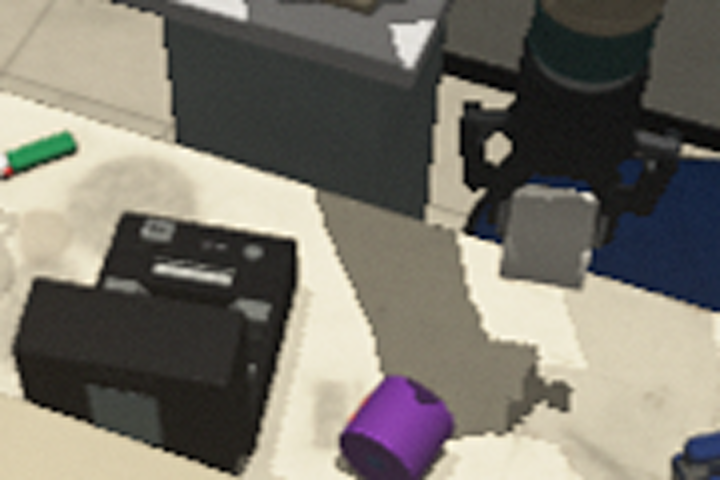

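The roll is held level at crop (550,235). Carrying it over the cradle.

move_arm(
  increments=[1,-0.0107,-0.0504,0,0,1,-0.0107,-0.0504,0,0,1,-0.0107,-0.0504,0,0,1,-0.0107,-0.0504,0,0,1,-0.0107,-0.0504,0,-0.4],
)

```text
time_s: 5.62
tool_pos: [0.5216, 0.1061, 0.1501]
tool_rot: [[-0.983, -0.185, -0.005], [-0.185, 0.983, -0.0], [0.005, 0.001, -1.0]]
force: [0.2, -0.3, -1.5]
width: 0.665
gripper_force: 33.7
```

move_arm(
  increments=[1,0,0,0,0,1,0,0,0.03,0,1,0,0,0.02,0,1,0,0,0,0],
)

```text
time_s: 6.12
tool_pos: [0.5192, 0.1083, 0.0992]
tool_rot: [[-0.983, -0.185, -0.008], [-0.185, 0.983, -0.0], [0.008, 0.001, -1.0]]
force: [-1.5, -0.3, -1.3]
width: 0.66
gripper_force: 33.7
```

```bash
python3 - <<'E'
from h import *
a=grab_frame("top")[160:250,310:410];b=grab_frame("side")[120:220,230:340]
cv2.imwrite("pics/c1.png",np.hstack([cv2.resize(a,(400,360),interpolation=cv2.INTER_CUBIC),cv2.resize(b,(396,360),interpolation=cv2.INTER_CUBIC)]))
to(.522,.106,.05)
E
```

```text
t 6.225 pos [0.5222 0.1084 0.102 ] yaw_y 100.68 F [ 0.2 -0.4 -1.3] w 0.664 shift [ 0.0005 -0.0024  0.052 ]
```

View pics/c1.png

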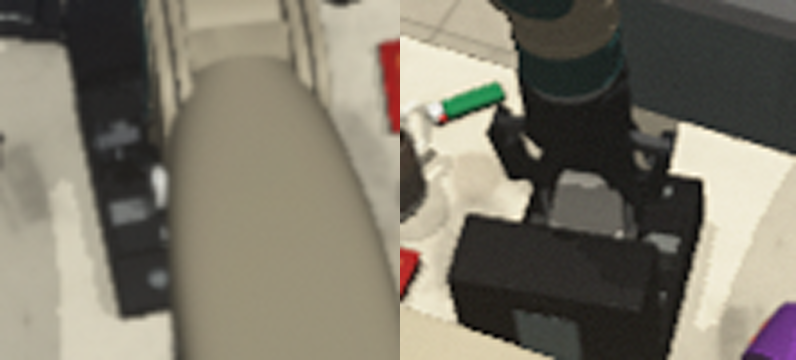

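The roll (side crop (590,205)) sits above the trough, behind the open cover. Lowering while watching the force.

move_arm(
  increments=[1,0,0,0.02,0,1,0,0,0.015,0,1,0,0,0.007,0,1,0,0,0,0],
)

```text
time_s: 6.72
tool_pos: [0.5228, 0.1079, 0.0603]
tool_rot: [[-0.983, -0.185, -0.001], [-0.185, 0.983, -0.0], [0.001, 0.0, -1.0]]
force: [0.1, -0.1, -0.9]
width: 0.662
gripper_force: 33.8
```

move_arm(
  increments=[1,0,0,0.003,0,1,0,0,0.003,0,1,0,0,0,0],
)

```text
time_s: 7.1
tool_pos: [0.5239, 0.1069, 0.0548]
tool_rot: [[-0.983, -0.184, 0.001], [-0.184, 0.983, -0.002], [-0.001, -0.002, -1.0]]
force: [1.1, -3.4, -2.6]
width: 0.662
gripper_force: 33.7
```

move_arm(
  increments=[1,0,-0.002,0.002,0,1,0,0,0.002,0,1,0,0,0,0],
)

```text
time_s: 7.48
tool_pos: [0.5241, 0.1066, 0.0542]
tool_rot: [[-0.983, -0.185, 0.001], [-0.185, 0.983, 0.002], [-0.001, 0.002, -1.0]]
force: [-7.6, 0.6, 20.3]
width: 0.666
gripper_force: 36.3
```

Contact came at the seated height: .054 + .018 ≈ .072. I'll relieve the load and release.

move_arm(
  increments=[1,0.002,0,-0.003,0,1,0,0,0,0,0.6,0,0,0,0,0.2,0,0,0,0,0,0,0,0,0],
)

```text
time_s: 8.1
tool_pos: [0.5205, 0.1053, 0.0528]
tool_rot: [[-0.983, -0.185, -0.002], [-0.185, 0.983, -0.0], [0.002, 0.0, -1.0]]
force: [-0.3, -0.2, 0.0]
width: 0.982
gripper_force: 0.0
```

move_arm(
  increments=[0,0,0,0,0,0,0,0,0,0,0,0,0,-0.02,0,0,0,0,-0.04,0,0,0,0,-0.04,0],
)

```text
time_s: 8.72
tool_pos: [0.521, 0.1054, 0.1542]
tool_rot: [[-0.983, -0.185, -0.001], [-0.185, 0.983, -0.0], [0.001, 0.0, -1.0]]
force: [0.7, 0.9, -0.6]
width: 0.997
gripper_force: 0.0
```

move_arm(
  increments=[0,0,0,-0.05,0,1,0,0,-0.05,0,1,0,0,0,0,1,0,0,0,0],
)

```text
time_s: 9.22
tool_pos: [0.5213, 0.1054, 0.2533]
tool_rot: [[-0.983, -0.185, -0.0], [-0.185, 0.983, -0.0], [0.0, 0.0, -1.0]]
force: [0.1, -0.4, -0.4]
width: 0.375
gripper_force: 0.0
```

```bash
python3 - <<'E'
from h import *
b=grab_frame("side")[130:235,230:340]
cv2.imwrite("pics/c2.png",cv2.resize(b,None,fx=5,fy=5,interpolation=cv2.INTER_CUBIC))
c=np.array([.523,.106]);ya=np.radians(10.65);ex=np.array([np.cos(ya),np.sin(ya)])
to(*(c+ex*(.066+.054+.03)),.26)
E
```

```text
t 9.275 pos [0.5207 0.1054 0.2523] yaw_y 100.63 F [-0.5  0.8 -0.6] w 0.285 shift [-0.1524  0.0002 -0.0081]
```

View pics/c2.png

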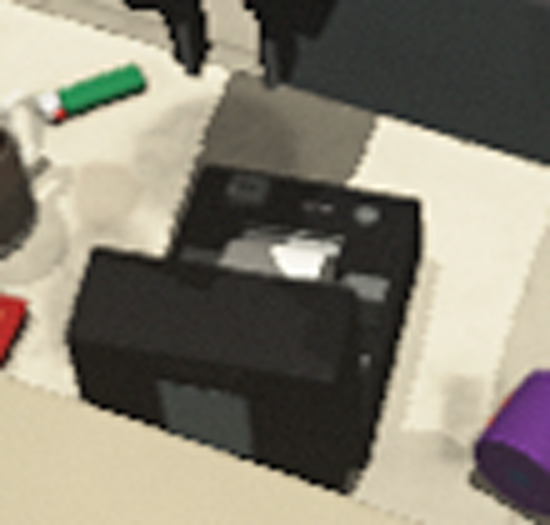

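The roll is seated at crop (270,250), square between the guides. Next I go over and behind the cover with shut fingers.

move_arm(
  increments=[1,-0.05,0,-0.01,0,1,-0.05,0,0,0,1,-0.055,0,0,0,1,0,0,0,0],
)

```text
time_s: 9.78
tool_pos: [0.6755, 0.1343, 0.2582]
tool_rot: [[-0.983, -0.185, -0.006], [-0.185, 0.983, -0.001], [0.006, 0.0, -1.0]]
force: [-1.2, -1.2, -0.2]
width: 0.001
gripper_force: 0.0
```

move_arm(
  increments=[1,0,0,0.04,0,1,0,0,0.03,0,1,0,0,0.02,0,1,0,0,0,0],
)

```text
time_s: 10.28
tool_pos: [0.6702, 0.1337, 0.17]
tool_rot: [[-0.983, -0.185, -0.008], [-0.185, 0.983, -0.001], [0.008, 0.001, -1.0]]
force: [0.0, -0.4, 0.1]
width: -0.005
gripper_force: 0.0
```

move_arm(
  increments=[1,0,0,0.008,0,1,0.013,0,0,0,1,0.013,0,0,0,1,0.015,0,-0.004,0,1,0.016,0,-0.005,0],
)

```text
time_s: 10.9
tool_pos: [0.6168, 0.1234, 0.1754]
tool_rot: [[-0.983, -0.185, 0.001], [-0.185, 0.983, 0.0], [-0.001, -0.0, -1.0]]
force: [0.9, -0.0, 0.4]
width: -0.001
gripper_force: 0.0
```

move_arm(
  increments=[1,0.011,0,0,0,1,0.011,0,0,0,1,0.011,0,0,0,1,0.015,0,0.005,0,1,0.016,0,0.006,0],
)

```text
time_s: 11.52
tool_pos: [0.5545, 0.1116, 0.1635]
tool_rot: [[-0.983, -0.185, 0.0], [-0.185, 0.983, 0.0], [-0.0, -0.0, -1.0]]
force: [0.6, 0.1, -0.4]
width: -0.001
gripper_force: 0.0
```

```bash
python3 - <<'E'
from h import *
b=grab_frame("side")[130:235,230:340]
cv2.imwrite("pics/c3.png",cv2.resize(b,None,fx=4,fy=4,interpolation=cv2.INTER_CUBIC))
c=np.array([.523,.106]);ya=np.radians(10.65);ex=np.array([np.cos(ya),np.sin(ya)])
to(*(c+ex*(.066-.084)),.118)
E
```

```text
t 11.575 pos [0.5512 0.1113 0.1622] yaw_y 100.64 F [-4.  -0.1 -1.3] w 0.002 shift [ 0.0465 -0.      0.0445]
```

View pics/c3.png

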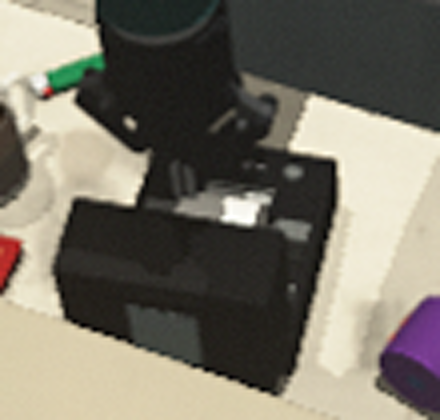

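The cover has not moved: the label is at the same place as before, (165,335) in the crop, and no force showed. The tip passed over it. I'll solve the crease and rim position from the pixels.

```bash
python3 - <<'E'
from h import *
from scipy.optimize import least_squares
c=np.array([.523,.106]);ya=np.radians(10.65);ex=np.array([np.cos(ya),np.sin(ya)]);ey=np.array([-ex[1],ex[0]])
def W(d,y,z):p=c+ex*(.066+d)+ey*y;return [*p,z]
# left in side picture = -y
for n,L,R in(("crease",(244,198.5),(297.5,206.3)),("rim",(248.2,180.2),(301,189.8))):
    r=least_squares(lambda v:np.r_[proj("side",W(v[0],-.072+v[2],v[1]))-L,proj("side",W(v[0],.072+v[2],v[1]))-R],[.05,.17,0])
    print(n,"d,z,yoff",r.x,r.fun)
for a in np.arange(1.2,1.86,.1):
    R=lambda f,z:(f*np.cos(a)-z*np.sin(a),f*np.sin(a)+z*np.cos(a))
    o=[]
    for f,z in((.113,.054),(.113,0)):
        F,Z=R(f,z);o+=[*proj("side",W(-F,-.072,Z+.064)),*proj("side",W(-F,.072,Z+.064)),*proj("top",W(-F,-.072,Z+.064)),*proj("top",W(-F,.072,Z+.064))]
    print(round(a,2),np.round(o,1).reshape(2,8).tolist())
im=cv2.imread("pics/top0.png")
to(0.6755,.1343,.25)
E
```

```text
crease d,z,yoff [ 0.03169832  0.15735181 -0.00225594] [ 0.09778004 -0.58207548 -0.09617978  0.57254925]
rim d,z,yoff [-0.01199366  0.17540426 -0.00146369] [-0.08174695  0.50334191  0.08041921 -0.49516659]
1.2 [[245.4, 184.4, 299.6, 193.2, 378.3, 160.2, 327.1, 171.0], [252.1, 173.5, 304.1, 181.9, 381.6, 179.1, 330.9, 189.8]]
1.3 [[244.1, 188.6, 298.6, 197.6, 377.2, 156.0, 326.1, 166.8], [250.8, 175.9, 303.2, 184.3, 380.9, 175.1, 330.1, 185.9]]
1.4 [[242.8, 193.0, 297.5, 202.2, 376.1, 152.0, 325.2, 162.8], [249.4, 178.6, 302.2, 187.2, 380.1, 171.1, 329.2, 181.9]]
1.5 [[241.7, 197.7, 296.6, 206.9, 375.0, 148.3, 324.3, 159.0], [248.1, 181.7, 301.3, 190.4, 379.2, 167.2, 328.4, 177.9]]
1.6 [[240.7, 202.5, 295.7, 211.8, 374.0, 144.8, 323.5, 155.5], [246.9, 185.1, 300.3, 193.9, 378.3, 163.2, 327.5, 174.0]]
1.7 [[239.9, 207.3, 294.8, 216.7, 372.9, 141.7, 322.7, 152.3], [245.6, 188.8, 299.4, 197.6, 377.4, 159.4, 326.7, 170.1]]
1.8 [[239.2, 212.1, 294.1, 221.6, 371.9, 139.0, 322.0, 149.5], [244.5, 192.7, 298.5, 201.6, 376.4, 155.8, 325.8, 166.4]]
t 11.575 pos [0.5512 0.1113 0.1622] yaw_y 100.64 F [-4.  -0.1 -1.3] w 0.002 shift [-0.126  -0.0003 -0.0883]
```

```bash
python3 - <<'E'
from h import *
g=grab_frame("side");s0=cv2.imread("pics/side0.png")
d=np.abs(g.astype(int)-s0).max(2)[165:235,235:320]
for r in range(0,70,4): print(165+r,''.join('#' if d[r:r+4,k:k+2].mean()>12 else '.' for k in range(0,84,2)))
for q in("cover","cover_hinge"):
    print([(round(r["score"],2),np.round(r["bbox"])) for r in recognise(q,"side")[:2]])
grab_frame("top")
print([(round(r["score"],2),np.round(r["bbox"])) for r in recognise("cover","top")[:2]])
to(0.6755,.1343,.25)
E
```

```text
165 .............#####..##############........
169 ...............##..######.................
173 ...............#...#.########.............
177 ..............################............
181 ..............#################...........
185 ..................#####..######...........
189 ..................####....................
193 ..........................................
197 ..........................................
201 ..........................................
205 ..........................................
209 ..........................................
213 ..........................................
217 ..........................................
221 .....................................#####
225 ....................................######
229 .......................................###
233 .........................................#
[(0.82, array([244., 180.,  60.,  49.]))]
[(0.84, array([244., 167.,  69.,  61.]))]
[(0.93, array([325., 156.,  21.,  29.])), (0.29, array([234., 179.,  22.,  25.]))]
t 11.825 pos [0.556  0.1118 0.164 ] yaw_y 100.63 F [ 0.7 -0.7 -0.2] w 0.002 shift [-0.1217  0.     -0.0858]
```

```bash
python3 - <<'E'
from h import *
from scipy.optimize import least_squares
def tri(a,b):
    r=least_squares(lambda X:np.r_[proj("top",X)-a,proj("side",X)-b],[.6,.12,.17]);return np.round(r.x,4),np.round(r.fun,1)
print("crease +y",tri((325.8,160.8),(297.5,206.3)),"-y",tri((375.8,149.5),(244,198.5)))
print("tcp side",proj("side",[.5535,.1115,.163]),"top",proj("top",[.5535,.1115,.163]))
s=cv2.cvtColor(cv2.imread("pics/side0.png"),cv2.COLOR_BGR2GRAY)
for u in(255,265,275,285,290): print(u,s[170:232:1,u].tolist())
t=cv2.cvtColor(cv2.imread("pics/top0.png"),cv2.COLOR_BGR2GRAY)
for u in(335,345,355,365): print(u,t[145:205,u].tolist())
E
```

```text
crease +y (array([0.6147, 0.1955, 0.1751]), array([-0.7,  0.3, -0.7, -0. ])) -y (array([0.6431, 0.0561, 0.1726]), array([-1. ,  0.6, -1.1, -0. ]))
tcp side [277.48011019 180.79462588] top [355.74414499 182.79701569]
255 [190, 188, 192, 194, 196, 195, 190, 191, 194, 199, 96, 37, 40, 42, 43, 44, 45, 42, 44, 45, 44, 45, 43, 44, 47, 45, 47, 44, 46, 38, 33, 35, 32, 31, 34, 34, 33, 31, 33, 34, 33, 30, 26, 112, 193, 199, 202, 202, 199, 198, 199, 200, 200, 199, 199, 201, 200, 198, 197, 200, 200, 199]
265 [181, 182, 188, 183, 176, 180, 148, 76, 31, 25, 34, 46, 45, 40, 43, 42, 43, 46, 44, 46, 45, 45, 46, 44, 43, 48, 44, 43, 45, 46, 42, 37, 36, 31, 33, 31, 32, 53, 66, 67, 65, 65, 69, 65, 66, 68, 59, 171, 200, 199, 198, 197, 198, 198, 199, 199, 199, 199, 200, 199, 201, 202]
275 [44, 46, 39, 40, 38, 39, 39, 37, 40, 38, 32, 63, 87, 62, 45, 43, 41, 42, 43, 44, 46, 43, 44, 47, 44, 45, 44, 45, 45, 44, 47, 45, 46, 34, 34, 32, 34, 28, 48, 59, 64, 66, 67, 62, 67, 65, 65, 68, 64, 62, 118, 190, 201, 197, 198, 199, 199, 198, 198, 200, 200, 197]
285 [39, 39, 41, 40, 37, 99, 79, 180, 189, 91, 33, 40, 34, 34,
[... 763 characters left out ...]
2, 34, 32, 33, 32, 32, 33, 32, 33, 34, 33, 32, 33, 33, 34, 34, 34, 35, 34, 31, 31, 32, 34, 37, 43, 42, 42, 41, 43, 42, 42, 42, 40, 36, 36, 46, 62, 82, 88, 84, 81, 79, 75, 63, 47, 45, 43, 45, 46]
355 [200, 200, 200, 198, 197, 197, 197, 195, 166, 66, 34, 33, 33, 33, 33, 32, 33, 33, 34, 33, 34, 33, 34, 33, 33, 34, 35, 33, 29, 30, 31, 32, 35, 39, 37, 41, 41, 41, 41, 42, 41, 38, 33, 34, 44, 61, 82, 92, 93, 93, 92, 92, 83, 61, 47, 44, 44, 45, 50, 68]
365 [157, 157, 159, 164, 172, 178, 156, 65, 34, 35, 34, 33, 34, 34, 35, 34, 35, 34, 33, 34, 34, 34, 34, 35, 34, 33, 29, 29, 30, 31, 36, 40, 36, 40, 41, 40, 41, 41, 42, 45, 58, 72, 71, 72, 78, 81, 78, 69, 69, 70, 66, 54, 44, 43, 45, 44, 49, 67, 84, 87]
```

The crease is at about z 0.174, so the tip merely skimmed over it. I'll go back and come in about 30 mm lower.

move_arm(
  increments=[1,0,0,-0.05,0,1,-0.045,0,0,0,1,-0.045,0,0,0,1,-0.04,0,0,0,1,0,0,0,0],
)

```text
time_s: 12.45
tool_pos: [0.6859, 0.1361, 0.2127]
tool_rot: [[-0.983, -0.185, 0.001], [-0.185, 0.983, 0.0], [-0.001, -0.0, -1.0]]
force: [-0.8, 0.3, -0.7]
width: -0.0
gripper_force: 0.0
```

move_arm(
  increments=[1,0,0,0.03,0,1,0,0,0.025,0,1,0,0,0.023,0,1,0,0,0,0],
)

```text
time_s: 12.95
tool_pos: [0.6804, 0.1355, 0.1334]
tool_rot: [[-0.983, -0.185, -0.005], [-0.185, 0.983, -0.001], [0.005, 0.0, -1.0]]
force: [-0.9, 0.1, -0.9]
width: -0.003
gripper_force: 0.0
```

move_arm(
  increments=[1,0.015,0,0,0,1,0.014,0,0,0,1,0.014,0,0,0,1,0.012,0,0,0],
)

```text
time_s: 13.45
tool_pos: [0.6303, 0.1258, 0.1376]
tool_rot: [[-0.983, -0.185, 0.006], [-0.185, 0.983, 0.001], [-0.006, -0.0, -1.0]]
force: [2.5, 0.1, 3.8]
width: -0.002
gripper_force: 1.8
```

Contact now (Fx +2.5 N). Continuing the arc.

move_arm(
  increments=[1,0.012,0,-0.004,0,1,0.013,0,-0.004,0,1,0.013,0,0,0],
)

```text
time_s: 13.82
tool_pos: [0.5907, 0.1185, 0.1442]
tool_rot: [[-0.983, -0.184, 0.001], [-0.184, 0.983, 0.0], [-0.001, 0.0, -1.0]]
force: [1.7, 0.5, 2.8]
width: 0.001
gripper_force: 1.3
```

```bash
python3 - <<'E'
from h import *
g=grab_frame("side");s0=cv2.imread("pics/side0.png")
print([(round(r["score"],2),np.round(r["bbox"])) for r in recognise("cover","side")[:2]])
c=np.array([.523,.106]);ya=np.radians(10.65);ex=np.array([np.cos(ya),np.sin(ya)])
s=bot.sense();print("d",(np.array(s["tool_pos"])[:2]-c)@ex-.066);to(*(c+ex*(.066-.065)),.118)
d=np.abs(g.astype(int)-s0).max(2)[150:235,235:320]
for r in range(0,84,4): print(150+r,''.join('#' if d[r:r+4,k:k+2].mean()>12 else '.' for k in range(0,84,2)))
E
```

```text
[(0.74, array([251., 174.,  58.,  48.]))]
d 0.001340042338326422
t 13.925 pos [0.5892 0.1183 0.1436] yaw_y 100.63 F [ 1.5 -0.7 -0.1] w 0.0 shift [0.0663 0.0002 0.0257]
150 .......#############################......
154 .......##############################.....
158 ........############################......
162 ......#############################.......
166 .....#############..##############........
170 .....############...####..#####...........
174 ......##########.....###########..........
178 ......##############.###########..........
182 .....################...........###.......
186 .....##.#########..##########.######......
190 ....################.###########.##.......
194 ...#############################..........
198 ....###.......#################...#.......
202 ....###........##########.#####..##.......
206 .....##......###########..................
210 ......#.......##########..................
214 ..............#########...............####
218 ...................#######...........#####
222 .......................##########....#####
226 ............................######...#####
230 .......................................###
```

The cover is closing (its box has moved). Continuing down.

move_arm(
  increments=[1,0.013,0,0.001,0,1,0.013,0,0.003,0,1,0.012,0,0.006,0,1,0.012,0,0.007,0,1,0,0,0,0],
)

```text
time_s: 14.55
tool_pos: [0.5397, 0.109, 0.1251]
tool_rot: [[-0.983, -0.184, -0.004], [-0.184, 0.983, -0.0], [0.004, 0.0, -1.0]]
force: [1.1, -0.3, -1.3]
width: -0.004
gripper_force: 0.0
```

move_arm(
  increments=[1,0.01,0,0.003,0,1,0.01,0,0.003,0,1,0,0,0,0],
)

```text
time_s: 14.92
tool_pos: [0.5211, 0.1055, 0.1201]
tool_rot: [[-0.983, -0.185, -0.002], [-0.185, 0.983, -0.0], [0.002, 0.0, -1.0]]
force: [-0.7, 0.8, -0.3]
width: 0.001
gripper_force: 0.0
```

move_arm(
  increments=[1,0.012,0,0,0,1,0.008,0,0,0,1,0,0,0.002,0,1,0,0,0.001,0,1,0,0,0,0],
)

```text
time_s: 15.55
tool_pos: [0.503, 0.102, 0.1176]
tool_rot: [[-0.983, -0.185, -0.0], [-0.185, 0.983, -0.0], [0.0, -0.0, -1.0]]
force: [-0.4, -0.6, 0.7]
width: -0.002
gripper_force: 0.2
```

move_arm(
  increments=[1,0,0,0.001,0,1,0,0,0.001,0,1,0,0,0,0],
)

```text
time_s: 15.92
tool_pos: [0.5029, 0.102, 0.1155]
tool_rot: [[-0.983, -0.185, -0.0], [-0.185, 0.983, -0.0], [0.0, -0.0, -1.0]]
force: [0.4, 0.2, 0.3]
width: -0.004
gripper_force: 0.2
```

move_arm(
  increments=[1,0,0,0.001,0,1,0,0,0.001,0,1,0,0,0.001,0,1,0,0,0,0],
)

```text
time_s: 16.42
tool_pos: [0.5029, 0.102, 0.1125]
tool_rot: [[-0.983, -0.185, -0.0], [-0.185, 0.983, -0.0], [0.0, 0.0, -1.0]]
force: [0.1, 0.3, 1.0]
width: -0.001
gripper_force: 0.2
```

```bash
python3 - <<'E'
from h import *
c=np.array([.522,.106]);ya=np.radians(10.65);ex=np.array([np.cos(ya),np.sin(ya)]);ey=np.array([-ex[1],ex[0]])
grab_frame("side");print([(round(r["score"],2),np.round(r["bbox"])) for r in recognise("cover","side")[:2]])
def W(F,y,Z):p=c+ex*(.066-F)+ey*y;return [*p,Z+.064]
for a in(0,.1,.2,.3):
    P=np.array([proj("side",W(f*np.cos(a)-z*np.sin(a),y,f*np.sin(a)+z*np.cos(a))) for f in(0,.113) for z in(0,.054) for y in(-.072,.072)])
    print(a,P.min(0),P.max(0)-P.min(0))
to(.5029,.102,.112)
E
```

```text
[(0.83, array([252., 167.,  63.,  49.]))]
0 [250.91374942 164.37783341] [59.58649315 50.15058547]
0.1 [250.36619497 163.61534497] [60.02168853 50.9130739 ]
0.2 [249.85257144 163.26574651] [60.34405823 51.26267237]
0.3 [249.37898644 163.34742762] [60.54693132 51.18099126]
t 16.525 pos [0.503  0.102  0.1125] yaw_y 100.63 F [-0.4  0.3  0.2] w -0.0 shift [0.0001 0.     0.0005]
```

move_arm(
  increments=[1,0,0,0.002,0,1,0,0,0.002,0,1,0,0,0.001,0],
)

```text
time_s: 16.9
tool_pos: [0.5027, 0.102, 0.1074]
tool_rot: [[-0.983, -0.185, -0.0], [-0.185, 0.983, -0.0], [0.0, 0.0, -1.0]]
force: [-1.4, 0.9, 0.2]
width: -0.0
gripper_force: 0.7
```

```bash
python3 - <<'E'
from h import *
g=cv2.cvtColor(grab_frame("side"),cv2.COLOR_BGR2GRAY)
def ch(v): return ' ' if v<28 else '.' if v<37 else ':' if v<52 else 'o' if v<80 else 'O' if v<130 else '#'
for r in range(140,236,2): print(r,''.join(ch(g[r:r+2,k:k+1].mean()) for k in range(238,322)))
c=np.array([.522,.106]);ya=np.radians(10.65);ex=np.array([np.cos(ya),np.sin(ya)]);ey=np.array([-ex[1],ex[0]])
def W(F,y,Z):p=c+ex*(.066-F)+ey*y;return [*p,Z+.064]
for a in np.arange(0,1.5,.2):
    print(round(a,1),[np.round(proj("side",W(f*np.cos(a)-z*np.sin(a),y,f*np.sin(a)+z*np.cos(a)))).tolist() for f,z in((0,.054),(.113,.054),(.113,0)) for y in(-.072,.072)])
print(proj("side",bot.sense()["tool_pos"]))
E
```

```text
140 ###########################   .  ............  ...    . :ooooo:o::::::ooooo::o:ooooo
142 ###########################o ..   .  ..   .   . .       .::o::::oo:oo::o::oooo:oooo:
144 ##############OOOOOO#######O . ......   ..    .         .:ooooooo::o::o:o::oooo:ooo:
146 ########OOOOOOOOOOOOoOO:oOO: ...   .  . . .  . ...      ..:oooooooo:o::ooooooo:oo:o:
148 ####OOOOOOOOOOooooOO#O::::.......... ... ..... .     .  ...::oooooooooooo:ooooooo:o:
150 ####OOOOOooOOO#######:.:::::............ .   ..   .. . ..:oOOOoo:ooooooooooooooooooo
152 ###OoooOO###########o ....:::.......  ... .  ..   .  . ...:oOOo::::ooOOo::ooooo:oooo
154 ###O#################O. ..::.......... .... ..     .   .::.::oooOooO#######OOo:::ooo
156 #######################O: .... ::   ... ...... ..    .oOO::::.:oooOO##############Oo
158 #########################Oo ...oOO......  ....... .ooo:. :oo.....oO#################
160 ############################O. ...... . . ...  ....::.  ....    :O##################
162 O#############################O: ........ ..... ........ .   :oOO###################
164 #######################o::oo
[... 3307 characters left out ...]
], [260.0, 163.0], [309.0, 171.0], [263.0, 171.0], [310.0, 179.0]]
0.4 [[249.0, 203.0], [300.0, 212.0], [257.0, 164.0], [308.0, 172.0], [262.0, 169.0], [310.0, 176.0]]
0.6 [[248.0, 207.0], [299.0, 216.0], [254.0, 166.0], [306.0, 174.0], [260.0, 168.0], [309.0, 175.0]]
0.8 [[248.0, 211.0], [299.0, 220.0], [251.0, 171.0], [304.0, 179.0], [257.0, 168.0], [307.0, 176.0]]
1.0 [[248.0, 214.0], [298.0, 223.0], [248.0, 177.0], [302.0, 185.0], [255.0, 170.0], [306.0, 178.0]]
1.2 [[248.0, 218.0], [298.0, 227.0], [246.0, 184.0], [300.0, 193.0], [252.0, 173.0], [304.0, 182.0]]
1.4 [[248.0, 220.0], [298.0, 229.0], [243.0, 193.0], [298.0, 202.0], [250.0, 178.0], [302.0, 187.0]]
[283.79841194 177.71510277]
```

The brightness map shows the cover practically shut: the back edge runs (252,198)-(302,206), the front-left corner is at (261,165), and the label faces up at (281,184). The tip rests above it, so I'll press until a firm stop shows.

move_arm(
  increments=[1,0,0,0.002,0,1,0,0,0.001,0,1,0,0,0.001,0],
)

```text
time_s: 17.32
tool_pos: [0.5029, 0.102, 0.1036]
tool_rot: [[-0.983, -0.185, -0.0], [-0.185, 0.983, -0.0], [0.0, -0.0, -1.0]]
force: [-1.4, -0.8, 0.9]
width: 0.005
gripper_force: 0.7
```

move_arm(
  increments=[1,0,0,0.001,0,1,0,0,0.001,0,1,0,0,0.001,0],
)

```text
time_s: 17.7
tool_pos: [0.5029, 0.102, 0.1006]
tool_rot: [[-0.983, -0.185, -0.0], [-0.185, 0.983, -0.0], [0.0, -0.0, -1.0]]
force: [-0.2, -0.5, 1.0]
width: 0.003
gripper_force: 0.7
```

```bash
python3 - <<'E'
from h import *
g=cv2.cvtColor(grab_frame("side"),cv2.COLOR_BGR2GRAY)
def ch(v): return ' ' if v<28 else '.' if v<37 else ':' if v<52 else 'o' if v<80 else 'O' if v<130 else '#'
for r in range(160,200): print(r,''.join(ch(v) for v in g[r,245:318]))
p=bot.sense()["tool_pos"];print(p,bot.sense()["force"],[proj("side",[p[0],p[1],z]) for z in(.1,.11,.118,.13)])
E
```

```text
160 ###################o  ..oOo:....... .. . ...:OOo. :oo.....o##############
161 ####################o . .:o:............  ..oOo.  :oo ... o##############
162 #####################O  .... ..... . ... ...:: . ..::...  o##############
163 ######################O:........ .... .. .  .. . .....  :o###############
164 #################OOOO##O:............ .... . .  .. .   :OO###############
165 #################  .:ooo.  .. .......... . . ......  :OOO################
166 ################O .... ......... ..   .. . ..........OOOO################
167 ################o ............ ..  . .......... .. ..oooO################
168 ################ .................. .... . .........:..:oOOO#############
169 ###############O ..................::......  ......::........::oOOO######
170 ###############o ............... ..oo.::.... ....:..::::.........  .o####
171 ###############:...................oo:oo:.. ...:.::.:::::::::.....:. ####
172 ###############....................:o:oo:............:.::.::::::..:. ####
173 ##############o ............  .:   :o::o:...   ..........:::::::..:. ####
174 ####
[... 1541 characters left out ...]
. .#######
194 #######O.::::::::::::::::::::::....:::::::::.:.::::::::::... ... .#######
195 #######o:::::::::::::::::::::::::::::::::::::..::..:.::::::..... O#######
196 #######.:::::::::::::::::::::::::::::::::::::::::.::::::::...... ########
197 ####### .:::::::::::::::::::::::::::::::::::.:::::::::::........ ########
198 #######o.....:.::.:::::::::::::::::::::::::..::::.:::.::::..... O########
199 #######O ...........::.::::::::::::::::::::.::::::::::::::..... O########
[0.50284747 0.10196918 0.10044594] [-0.16773845  0.45756495  1.12573597] [array([283.98881782, 179.24400826]), array([283.70950856, 177.21438592]), array([283.48282847, 175.56719759]), array([283.13728938, 173.05631111])]
```

move_arm(
  increments=[1,0,0,0.001,0,1,0,0,0.001,0,1,0,0,0.001,0],
)

```text
time_s: 18.12
tool_pos: [0.5029, 0.102, 0.0976]
tool_rot: [[-0.983, -0.185, -0.0], [-0.185, 0.983, -0.0], [0.0, -0.0, -1.0]]
force: [-0.6, -0.9, 0.8]
width: 0.0
gripper_force: 0.7
```

move_arm(
  increments=[1,0,0,0.001,0,1,0,0,0.001,0],
)

```text
time_s: 18.38
tool_pos: [0.5029, 0.102, 0.0955]
tool_rot: [[-0.983, -0.184, -0.0], [-0.184, 0.983, 0.0], [0.0, 0.0, -1.0]]
force: [-0.5, -0.4, 1.8]
width: -0.002
gripper_force: 0.7
```

The readings disagree with the geometry, so I'll back the arm off and measure the cover from both cameras.

move_arm(
  increments=[1,0,0,-0.06,0,1,0,0.05,-0.03,0,1,0,0.06,0,0,1,0,0.06,0,0,1,0,0.06,0,0],
)

```text
time_s: 19.0
tool_pos: [0.4605, 0.3301, 0.1859]
tool_rot: [[-0.983, -0.184, 0.002], [-0.184, 0.983, 0.001], [-0.002, 0.0, -1.0]]
force: [0.7, -0.3, 0.7]
width: -0.003
gripper_force: 0.0
```

```bash
python3 - <<'E'
from h import *
def ch(v): return ' ' if v<28 else '.' if v<37 else ':' if v<52 else 'o' if v<80 else 'O' if v<130 else '#'
for c,(r0,r1,u0,u1) in{"side":(156,226,246,318),"top":(150,242,322,390)}.items():
    g=cv2.cvtColor(grab_frame(c),cv2.COLOR_BGR2GRAY);cv2.imwrite(f"pics/{c}_n.png",g)
    for r in range(r0,r1,2): print(r,''.join(ch(v) for v in g[r,u0:u1]))
    for q in("cover","key_top"): print(q,[(round(x["score"],2),np.round(x.get("bbox",x.get("location")))) for x in (recognise if q=="cover" else pinpoint)(q,c)[:2]])
to(.5,.1,.1)
cc=np.array([.522,.106]);ya=np.radians(10.65);ex=np.array([np.cos(ya),np.sin(ya)]);ey=np.array([-ex[1],ex[0]])
def W(F,y,Z):p=cc+ex*(.066-F)+ey*y;return [*p,Z+.064]
for a in np.arange(0,.9,.2):
    print(round(a,1),[np.round(proj(v,W(f*np.cos(a)-z*np.sin(a),y,f*np.sin(a)+z*np.cos(a)))).tolist() for v in("side","top") for f,z in((0,.054),(.113,.054),(.113,0)) for y in(-.072,.072)])
E
```

```text
156 ##################################################################OOOOOO
158 ##################################################################OOOOOO
160 ###################################################################OOOOO
162 ###################################################################OOOOO
164 ########################o....:oOOOOOO###############################OOOO
166 ################o.....::::::::oOOOOOOO::.::oOOO#####################OOOO
168 ###############O.::::::::::::::.:.::::::::.:::.......:::OOO#########OOOO
170 ###############.:::::::::::::::::::..::::.:::::::::.:..:..:...... .:OOOO
172 ##############o.::::::::::::::::::::::::...::::..::.::::::::.::.:.. ##OO
174 ##############.::::::::::::::o####OOo:::.....:.:.::::::.:::.:::..:. O##O
176 #############.:::::::::::::::O################o.:::::::::::::::.... O##O
178 ############o:::::::::::::::O#################::::::::::::::::..... O##O
180 ###########O.::::::::::::::o#################o.::::::::.:::::.. ..  ####
182 ##########O::::::::::::::::O################O.:.:::::::::::::. ... o####
184 ##########::::::::
[... 5543 characters left out ...]
10.0, 179.0], [376.0, 166.0], [327.0, 176.0], [385.0, 202.0], [335.0, 212.0], [384.0, 208.0], [336.0, 218.0]]
0.4 [[249.0, 203.0], [300.0, 212.0], [257.0, 164.0], [308.0, 172.0], [262.0, 169.0], [310.0, 176.0], [375.0, 162.0], [326.0, 173.0], [385.0, 195.0], [334.0, 205.0], [384.0, 204.0], [335.0, 215.0]]
0.6 [[248.0, 207.0], [299.0, 216.0], [254.0, 166.0], [306.0, 174.0], [260.0, 168.0], [309.0, 175.0], [374.0, 160.0], [326.0, 170.0], [384.0, 187.0], [333.0, 198.0], [384.0, 200.0], [335.0, 210.0]]
0.8 [[248.0, 211.0], [299.0, 220.0], [251.0, 171.0], [304.0, 179.0], [257.0, 168.0], [307.0, 176.0], [373.0, 158.0], [325.0, 168.0], [382.0, 178.0], [331.0, 189.0], [384.0, 194.0], [334.0, 205.0]]
```

The cover measures about 0 rad in both views. Judging by the picture, the shut fingertips seem about 20 mm short of the TCP, so the last millimetres are uncertain. I'll go back over the front edge of the cover and press to a firm stop.

move_arm(
  increments=[1,0.005,-0.06,0,0,1,0.005,-0.06,0,0,1,0.005,-0.06,0,0,1,0,-0.05,0.02,0,1,0,0,0.03,0],
)

```text
time_s: 19.92
tool_pos: [0.4901, 0.0945, 0.1364]
tool_rot: [[-0.984, -0.176, 0.004], [-0.176, 0.984, -0.001], [-0.004, -0.001, -1.0]]
force: [0.5, 0.5, -0.9]
width: -0.004
gripper_force: 0.0
```

move_arm(
  increments=[1,0,0,0.02,0,1,0,0,0.012,0,1,0,0,0.004,0,1,0,0,0.004,0],
)

```text
time_s: 20.42
tool_pos: [0.4889, 0.0991, 0.0962]
tool_rot: [[-0.983, -0.184, 0.001], [-0.184, 0.983, 0.0], [-0.001, -0.0, -1.0]]
force: [-1.0, 0.0, -0.9]
width: 0.002
gripper_force: 0.0
```

move_arm(
  increments=[1,0,0,0.002,0,1,0,0,0.002,0,1,0,0,0,0],
)

```text
time_s: 20.8
tool_pos: [0.4887, 0.0993, 0.094]
tool_rot: [[-0.983, -0.185, 0.001], [-0.185, 0.983, -0.001], [-0.001, -0.001, -1.0]]
force: [-5.2, -1.6, 12.1]
width: -0.001
gripper_force: 6.1
```

Firm stop: 12 N at the front edge, TCP at 0.094, so the cover is fully shut and the tips really are about 24 mm short of the TCP. With shut fingers on the key the gripper body would hit the cover. Instead I'll turn 90° and press with the rear finger of the open gripper, which keeps the body forward of the cover.

move_arm(
  increments=[1,0,0,-0.05,0,0.5,0,0,-0.05,0,0,0.04,0,0,0,0,0.04,0,0,0],
)

```text
time_s: 21.3
tool_pos: [0.4101, 0.0846, 0.1932]
tool_rot: [[-0.983, -0.185, 0.003], [-0.185, 0.983, 0.0], [-0.003, -0.0, -1.0]]
force: [-0.9, -0.7, 0.6]
width: 0.637
gripper_force: 0.0
```

```bash
python3 - <<'E'
from h import *
print(np.round(bot.sense()["qpos"],3));to(.402,.047,.18)
g=grab_frame("top")
print([(round(x["score"],2),np.round(x["location"]),atz("top",x["location"],.0685)) for x in pinpoint("key_top","top")[:1]])
n=cv2.imread("pics/top_n.png",0);m=(n[218:229,366:382]>75);ys,xs=np.nonzero(m);print("key blob",xs.mean()+366,ys.mean()+218,atz("top",(xs.mean()+366,ys.mean()+218),.0685))
E
```

```text
[ 0.049 -0.09  -0.463  1.194 -0.    -0.137]
t 21.3 pos [0.4101 0.0846 0.1932] yaw_y 100.67 F [-0.9 -0.7  0.6] w 0.637 shift [ 0.0149 -0.0354  0.0132]
[]
key blob 374.0 223.8653846153846 [0.44644156 0.05608856 0.0685    ]
```

move_arm(
  increments=[0,0,0,0,10,0,0,0,0,10,0,0,0,0,10,0,0,0,0,10,0,0,0,0,10],
)

```text
time_s: 22.02
tool_pos: [0.4107, 0.0847, 0.1921]
tool_rot: [[-0.77, 0.638, 0.002], [0.638, 0.77, 0.0], [-0.001, 0.001, -1.0]]
force: [0.6, 0.4, 0.3]
width: 1.0
gripper_force: 0.0
```

move_arm(
  increments=[0,0,0,0,10,0,0,0,0,10,0,0,0,0,10,0,0,0,0,10,0,0,0,0,0],
)

```text
time_s: 22.65
tool_pos: [0.4105, 0.0847, 0.192]
tool_rot: [[-0.187, 0.982, 0.001], [0.982, 0.187, 0.0], [-0.0, 0.001, -1.0]]
force: [-0.6, 0.2, 0.5]
width: 0.996
gripper_force: 0.0
```

```bash
python3 - <<'E'
from h import *
to(.3995,.0475,.10)
E
```

```text
t 22.65 pos [0.4105 0.0847 0.192 ] yaw_y 10.77 F [-0.6  0.2  0.5] w 0.996 shift [-0.0345 -0.0178  0.092 ]
```

move_arm(
  increments=[0,-0.0345,-0.018,0,0,0,0,0,0.05,0,0,0,0,0.05,0,0,0,0,0.04,0,0,0,0,0,0],
)

```text
time_s: 23.28
tool_pos: [0.395, 0.0474, 0.0493]
tool_rot: [[-0.187, 0.982, -0.007], [0.982, 0.187, 0.0], [0.002, -0.007, -1.0]]
force: [-0.2, -0.1, 0.9]
width: 1.003
gripper_force: 0.0
```

```bash
python3 - <<'E'
from h import *
def ch(v): return ' ' if v<28 else '.' if v<37 else ':' if v<52 else 'o' if v<80 else 'O' if v<130 else '#'
im=grab_frame("side");g=cv2.cvtColor(im,cv2.COLOR_BGR2GRAY)
for r in range(130,186): print(r,''.join(ch(v) for v in g[r,250:320]))
for z in(.0685,.09): print(proj("side",[.4475,.0565,z]))
n=cv2.imread("pics/side0.png",0)
print()
for r in range(160,182): print(r,''.join(ch(v) for v in n[r,250:320]))
to(.3995,.0475,.04)
E
```

```text
130 ###################O   .  ...   .    .  .:ooooo::ooo:o:o:oooooooo:oooo
131 ####################O   ... ...  . ..  .:ooooooooo::o:ooooooo::o:ooooo
132 #####################O     . .        :ooooooooooooo:oooooo:oooooooooo
133 ######################O     .. .      .:::oooooooooo::ooooooooo:oooooo
134 ######################## . .    . ..   .:oo:ooooooooooo::oo:oo:ooo::oo
135 #######################o . .  ..    .. .:oooo:oooo::oo:oo:oooooooooooo
136 #######################   . ..  ....   .:ooooo:ooo::o:oo:oooo:oo:oo::o
137 ######################O   . .    ... .  :oooooooooo:oo:o:ooooo:ooooooo
138 #######################O ..:.... ..    .:oooooooooooo:::o:ooooooooooo:
139 ######################## .:::..   ..    :ooooooo::ooo::o::::oooo::oo:o
140 ######################## .:::. .. ..    :oo:ooooooo::o:oo::ooo:oooo:oo
141 ######################## .:....  ...:::::oo:oo::::o::::::o::ooo:oooo::
142 ######################## ::..     ..:oo:oooooooooooooo:o::ooooo::oooo:
143 ######O###############oo:::.O###O  ::ooooooooo:ooo:::::o:o:o::::o::::o
144 ###OOOOO#############O.:ooo:oOO##  :oooooooooo
[... 4210 characters left out ...]
 ################o.:::::::::::oooo......:.::::::::::oOOo::.::::: ######
175 ################..:::::::::::oo:OOOOooo:..:.::::::::::::::::::. O#####
176 ################.::::::::::.O#####OooooOOOoo::..::::::::::::::. O#####
177 ###############o..::::::::::O##########OOooooooOO.::::::::::::. O#####
178 ###############.....::.:::::oOOOO#############Ooo:.::::::::::.. O#####
179 OO############# oOoo::...::...:::ooOOOO#########:.::::::::::::. O#####
180 ::ooOOOO######O.OOOOOOOOo...:::.::...::ooOOOO###:.:::::::::.:.. ######
181 :::::.::ooOOOO.:OOOOOOOOOo......:::::.....:::oOo.::::::::::.:.. ######
t 23.325 pos [0.3973 0.0473 0.0512] yaw_y 10.75 F [0.8 0.9 1. ] w 1.002 shift [-0.0003  0.0022  0.0112]
```

The finger (cols 272-281, ending at row 163) stands over the key at (279,167), so it is aligned to about 3 mm. Lowering gently.

move_arm(
  increments=[0,0.002,0.001,0.003,0,0,0,0,0.003,0,0,0,0,0.002,0,0,0,0,0,0],
)

```text
time_s: 23.82
tool_pos: [0.399, 0.0494, 0.0439]
tool_rot: [[-0.185, 0.983, 0.0], [0.983, 0.185, -0.0], [-0.0, 0.0, -1.0]]
force: [0.1, 0.6, -0.2]
width: 1.0
gripper_force: 0.0
```

move_arm(
  increments=[0,0,0,0.002,0,0,0,0,0.001,0,0,0,0,0.001,0,0,0,0,0,0],
)

```text
time_s: 24.32
tool_pos: [0.3988, 0.0494, 0.0395]
tool_rot: [[-0.185, 0.983, -0.0], [0.983, 0.185, -0.0], [0.0, -0.0, -1.0]]
force: [0.7, -0.3, -0.1]
width: 0.999
gripper_force: 0.0
```

move_arm(
  increments=[0,0,0,0.002,0,0,0,0,0.001,0,0,0,0,0.001,0,0,0,0,0,0],
)

```text
time_s: 24.82
tool_pos: [0.3988, 0.0494, 0.0356]
tool_rot: [[-0.185, 0.983, -0.0], [0.983, 0.185, -0.0], [0.0, -0.0, -1.0]]
force: [-0.9, -0.1, -0.9]
width: 1.0
gripper_force: 0.0
```

move_arm(
  increments=[0,0,0,0.001,0,0,0,0,0.001,0,0,0,0,0,0],
)

```text
time_s: 25.2
tool_pos: [0.3988, 0.0494, 0.0336]
tool_rot: [[-0.185, 0.983, -0.0], [0.983, 0.185, 0.0], [0.0, -0.0, -1.0]]
force: [0.4, -0.1, 0.2]
width: 0.997
gripper_force: 0.0
```

move_arm(
  increments=[0,0,0,0.001,0,0,0,0,0.001,0,0,0,0,0.001,0,0,0,0,0,0],
)

```text
time_s: 25.7
tool_pos: [0.3989, 0.0494, 0.0307]
tool_rot: [[-0.185, 0.983, 0.0], [0.983, 0.185, -0.0], [-0.0, -0.0, -1.0]]
force: [-0.7, -0.3, 2.4]
width: 1.001
gripper_force: 1.0
```

move_arm(
  increments=[0,0,0,0.001,0,0,0,0,0.001,0,0,0,0,0,0],
)

```text
time_s: 26.08
tool_pos: [0.3989, 0.0494, 0.0287]
tool_rot: [[-0.185, 0.983, 0.0], [0.983, 0.185, 0.0], [-0.0, 0.0, -1.0]]
force: [-1.7, 0.2, 3.6]
width: 1.001
gripper_force: 1.8
```

The force follows the key spring (about 0.8 N/mm). Pressing to the bottom.

move_arm(
  increments=[0,0,0,0.001,0,0,0,0,0.001,0,0,0,0,0.001,0,0,0,0,0,0],
)

```text
time_s: 26.58
tool_pos: [0.399, 0.0494, 0.0263]
tool_rot: [[-0.185, 0.983, 0.0], [0.983, 0.185, -0.0], [-0.0, 0.0, -1.0]]
force: [-5.3, -0.6, 10.3]
width: 1.001
gripper_force: 5.3
```

move_arm(
  increments=[0,0,0,0.001,0,0,0,0,0,0,0,0,0,0,0],
)

```text
time_s: 26.95
tool_pos: [0.3991, 0.0494, 0.0261]
tool_rot: [[-0.185, 0.983, 0.0], [0.983, 0.185, -0.0], [-0.0, 0.0, -1.0]]
force: [-7.5, 0.2, 18.1]
width: 0.997
gripper_force: 9.4
```

move_arm(
  increments=[0,0,0,-0.0007,0,0,0,0,0,0,0,0,0,0,0],
)

```text
time_s: 27.32
tool_pos: [0.399, 0.0494, 0.0262]
tool_rot: [[-0.185, 0.983, 0.0], [0.983, 0.185, -0.0], [-0.0, 0.0, -1.0]]
force: [-5.0, -0.6, 13.0]
width: 1.004
gripper_force: 6.5
```

```bash
python3 - <<'E'
from h import *
g=grab_frame("side").astype(int);n=cv2.imread("pics/side_n.png",0)
print([(round(x["score"],2),np.round(x["bbox"])) for x in recognise("cover","side")[:1]])
d=np.abs(cv2.cvtColor(g.astype(np.uint8),cv2.COLOR_BGR2GRAY).astype(int)-n)[174:225,250:316];print("cover change px",(d>15).sum())
to(.399,.0494,.026)
E
```

```text
[(0.56, array([253., 167.,  60.,  50.]))]
cover change px 70
t 27.425 pos [0.399  0.0494 0.0262] yaw_y 10.64 F [-5.1  0.3 13.2] w 0.999 shift [ 0.     -0.      0.0002]
```

Key held fully down at 13 N, and the cover is still shut. Handing in.

```bash
python3 -c "
from cell import order
print(order.hand_in())"
```

```text
the job is handed in; nothing more can be done
None
```

The job is handed in at about 27 s of the 58 s allowed: the new roll is in the cradle, the cover is shut onto its stop, and the paper-feed key is held fully down at about 13 N; I never touched the spare roll, mug or stapler, and the hand-in returned no verdict.

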